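# Close up the accessory box at the clubhouse bench

### The job

Pack the accessory box for the night: put every silver adapter and every yellow dust cover from the bench into the plywood box, the covers turned over so that they stand mouth-down on the box floor. Then put the lid squarely on the box, fully home on its rim, and only after that swing the red hold-down arm all the way down onto the lid. Leave the solar filter cell and the brass thumb knob where they are.

Things in the scene. Friction and masses are not known exactly. Their poses are not given: they have to be found in the camera images.
- box: Open plywood box fixed to the bench, 186 mm (its x) by 326 mm (its y) outside, 80 mm high, walls 8 mm, inner floor 8 mm above the bench. Origin: centre of its underside; z up. The hold-down arm's post stands 104 mm high outside its -y end wall, out to 217 mm from the box's centre.
- hold_pivot (a point): Hinge axis of the red hold-down arm, fixed on the box at (0, -205, 96.5) mm in the box's frame; the axis is parallel to the box's x.
- hold_down (a joint): Angle of the red hold-down arm: 0 = level, lying all the way down over the lid (end stop, about 1 mm above the lid's plate); 1.57 = upright; starts at 1.62 to 1.85, leaning outwards, away from the box; end stop 1.95. It stays wherever it is left (friction about 0.14 N m).
- hold_tip (a point): Free end of the red hold-down arm, on its centre line, 115 mm from the hinge axis. The arm is a bar 24 mm wide and 14 mm thick; level, it points along the box's +y, over the lid's end.
- lid: Loose plywood lid, flat on the bench right of the box, right way up. Plate 186 (x) x 326 (y) x 8 mm; under it a locating board 158 x 298 x 8 mm (6 mm to spare in the box all round). On top in the middle a black bar grip 20 (x) x 80 (y) mm, 40 mm tall. Origin: centre of the locating board's underside (grip's top 56 mm above); seated, 72 mm above the bench. Fits either way round. 0.45 kg.
- adapter1: Silver two-inch adapter, a solid-looking upright cylinder, 50 mm tall: body 50 mm in diameter on a 66 mm foot flange 10 mm thick. Origin: centre of the flange's underside; z runs along the tube away from the flange. Starts upright on the bench left of the box. About 0.18 kg. Two or three of the three are present (None = absent).
- adapter2: Silver two-inch adapter, a solid-looking upright cylinder, 50 mm tall: body 50 mm in diameter on a 66 mm foot flange 10 mm thick. Origin: centre of the flange's underside; z runs along the tube away from the flange. Starts upright on the bench left of the box. About 0.18 kg. Two or three of the three are present (None = absent).
- adapter3: Silver two-inch adapter, a solid-looking upright cylinder, 50 mm tall: body 50 mm in diameter on a 66 mm foot flange 10 mm thick. Origin: centre of the flange's underside; z runs along the tube away from the flange. Starts upright on the bench left of the box. About 0.18 kg. Two or three of the three are present (None = absent).
- cover1: Yellow plastic dust cover: a square open-mouthed cup, 60 x 60 mm outside, 50 mm tall, walls and closed end 4 mm thick; dark felt inside. Origin: centre of the closed end's outer face; z points from there to the mouth; x and y are square to its sides. Starts mouth-up on the bench left of the box; can rest on its flat sides. 0.07 kg. One or two of the two are present (None = absent).
- cover2: Yellow plastic dust cover: a square open-mouthed cup, 60 x 60 mm outside, 50 mm tall, walls and closed end 4 mm thick; dark felt inside. Origin: centre of the closed end's outer face; z points from there to the mouth; x and y are square to its sides. Starts mouth-up on the bench left of the box; can rest on its flat sides. 0.07 kg. One or two of the two are present (None = absent).
- filter_cell: Bystander: smoky glass solar filter in a black cell, a disc 104 mm in diameter, 14 mm high, right of and beyond the box. Origin: centre of its underside.
- thumb_knob: Bystander: brass set-screw thumb knob standing on its 60 mm head, shank up, 60 mm tall, beyond the box on the left. Origin: centre of its underside.
Mind the look-alikes: they are no part of the job. Leave any purple look-alike of the cover2 alone.

How it is judged:
By the outcome, as a careful person would: the job done as asked, in the order asked, and still so for the second after the job is handed in, with the robot touching nothing.
Of adapter1, adapter2, adapter3 only 2 to 3 are there at a start; the rules pass over those that are not, and their reading is None.
Of cover1, cover2 only 1 to 2 are there at a start; the rules pass over those that are not, and their reading is None.
At some moment in a run one of adapter1, adapter2, adapter3, cover1, cover2 may be knocked a few centimetres aside while the robot is not near it.
It also fails if it takes over 210 s, if anything falls off the work surface, if the arm or the gripper's body presses on something with over 40 N, if the wrist force passes 120 N, or if a joint passes its speed limit or range.

### The arm

A 6-joint arm with a two-finger parallel gripper is mounted at the origin on the work surface. World frame = base frame: x ahead of the robot, y to its left, z up, the work surface at z = 0. Lengths are in m, angles in rad, forces in N, time in s.
With the tool pointing down it reaches from about 0.35 to 1 m from the base axis. Payload 7.1 kg.
Tool frame: the origin (TCP) lies between the finger pads; the fingertips stand 22 mm ahead of it and the grasp point (between the pads) lies 3 mm ahead of it; z points along the fingers, y is the line along which they close (so a half turn about z gives the same grasp; the last joint's range is limited). The gripper opens to 85 mm and grips with 20 to 120 N. Pads are 22 mm wide; open, the fingers measure 114 mm over their backs; the gripper's body (76 mm by 85 mm) begins 54 mm behind the grasp point. The pads swing forward as they close: fully open they stand 13 mm farther back than shut.
Start: joints at [-1.275, 0.423, 1.63, -0, 1.089, -0.019], TCP at [0.194, -0.594, 0.253] pointing down, gripper open.
Joint ranges: [-3, 3], [-0.9, 2.11], [0.09, 2.58], [-1.31, 4.45], [0.11, 2.69], [-2.54, 2.54]. Speed limits (rad/s): [2.39, 2.39, 3.01, 3.14, 3.14, 3.14].

### API

Orientations are given as a rotation vector (axis times angle).
In Python, from rig import manip gives the robot as it stands. The module is installed in compiled form; this text tells all that it offers. Calls block until the motion is done:
- manip.move_to(position, orientation): joint-space move of the TCP to a pose.
- manip.servo_line(position, orientation=None, rate=0.15): straight line of the TCP; orientation=None keeps the orientation; rate is the mean speed in m/s.
- manip.set_joints(angles): joint-space move.
- manip.command_gripper(opening, f_grip=None): finger opening in m; f_grip is the grip in N (None keeps the last); returns when the fingers have stopped.
- manip.hold(seconds).
- manip.solve_ik(position, orientation): joint angles nearest the present ones, or None.
- manip.camera(name): name is "scene" or "side" or "wrist"; returns a dict with "image" (420x560x3 uint8, red, green, blue), "fx", "fy", "cx", "cy" (pixels), "k1" (the pictures are not rectified: a ray, as slopes to the right and down, at radius r is drawn at 1 + k1 r^2 times it, then the intrinsics apply), "cam_to_world" (4x4, takes a point from camera to world coordinates); the wrist camera has in their place "mount" (4x4, takes a point from camera to tool coordinates, whose origin is the TCP and whose axes are the flange's). Camera axes: x right, y down, z forward; pixel columns grow to the right and rows downward; lengths in m; the calibration is good to about 2 mm. A picture is of the moment at which its call begins: read the wrist's pose just before it. There is no depth.
A pose or a line that the arm cannot do raises manip.IKError and nothing moves.
- manip.sign_off(): hands the job in; it is judged then, once.
Readings, each from a call of its own:
- manip.get_time(): time.
- manip.get_joint_positions(): joint angles.
- manip.get_joint_vel(): joint speeds.
- manip.get_tau(): joint torques, N m.
- manip.get_position(): TCP position.
- manip.get_ee_rot(): TCP orientation.
- manip.get_contact_force(): force on the tool from outside, world axes, zero at the start.
- manip.get_torque(): the same for the moment, N m.
- manip.get_width(): finger opening in m.
- manip.get_grip_force(): force on a finger pad.
Only numpy, scipy, OpenCV 4.12 (cv2) and the standard library are available. Lean on these libraries where they do the work, as an engineer would, in place of code of your own. Each camera call takes 0.05 s, during which the arm holds its last target. There are 200 camera calls.

## Working session

There is one attempt and no reset: what is moved stays moved. The work goes in short steps, each a Python script; the robot and the scene stay as the last script left them, time stands still between calls to the robot, and variables do not carry over. Pictures are saved under pics/ and viewed, at most 14 in all, crops included, and the job is handed in when it is done.

```bash
mkdir -p pics; ls; cat > h.py <<'E'
import numpy as np, cv2
from scipy.spatial.transform import Rotation as R
from rig import manip as m
def shot(name,save=None):
    if name=="wrist":
        p=np.array(m.get_position());r=R.from_rotvec(m.get_ee_rot()).as_matrix()
    c=m.camera(name)
    if name=="wrist":
        T=np.eye(4);T[:3,:3]=r;T[:3,3]=p
        c["cam_to_world"]=T@np.array(c["mount"])
    if save: cv2.imwrite("pics/"+save,cv2.cvtColor(c["image"],cv2.COLOR_RGB2BGR))
    return c
def ray(c,uv):
    K=np.array([[c["fx"],0,c["cx"]],[0,c["fy"],c["cy"]],[0,0,1.]])
    u=cv2.undistortPoints(np.array(uv,float).reshape(-1,1,2),K,np.array([c["k1"],0,0,0,0.])).reshape(-1,2)
    T=np.array(c["cam_to_world"])
    return T[:3,3],np.c_[u,np.ones(len(u))]@T[:3,:3].T
def onplane(c,uv,z):
    o,d=ray(c,uv); return (o+d*((z-o[2])/d[:,2])[:,None])[:,:2]
def project(c,P):
    T=np.linalg.inv(np.array(c["cam_to_world"]));q=np.atleast_2d(P)@T[:3,:3].T+T[:3,3]
    s=q[:,:2]/q[:,2:];s=s*(1+c["k1"]*(s**2).sum(1))[:,None]
    return s*[c["fx"],c["fy"]]+[c["cx"],c["cy"]]
E
python3 - <<'E'
from h import *
for n in("scene","side"):
    c=shot(n,n+"0.png");print(n,c["fx"],c["k1"],np.round(c["cam_to_world"],3).tolist())
print(m.get_ee_rot(),m.get_time(),m.get_width())
c=shot("wrist");print(np.round(c["mount"],3).tolist())
E
```

```text
pics
scene 498.8480528959362 0.05317391454995944 [[0.731, 0.422, -0.536, 1.472], [0.683, -0.465, 0.564, -0.894], [-0.011, -0.778, -0.628, 1.132], [0.0, 0.0, 0.0, 1.0]]
side 472.76992122848156 -0.005198609373329618 [[-0.997, -0.061, 0.043, 0.53], [-0.071, 0.577, -0.814, 1.282], [0.025, -0.815, -0.58, 0.949], [0.0, 0.0, 0.0, 1.0]]
[-3.10144138e+00 -4.92238995e-01  2.75834563e-04] 0.1 0.08545833553124738
[[-0.002, -0.96, -0.28, 0.07], [1.0, -0.002, 0.001, -0.001], [-0.002, -0.28, 0.96, -0.121], [0.0, 0.0, 0.0, 1.0]]
```

View pics/scene0.png

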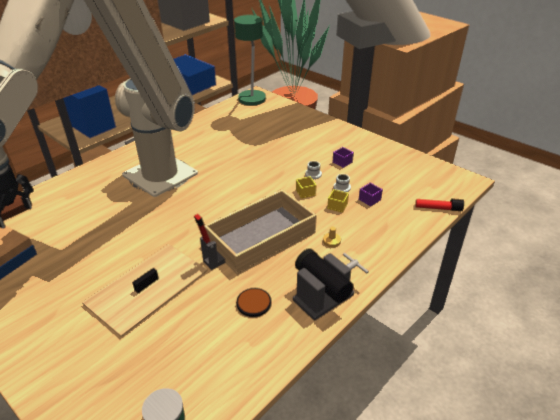

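View pics/side0.png

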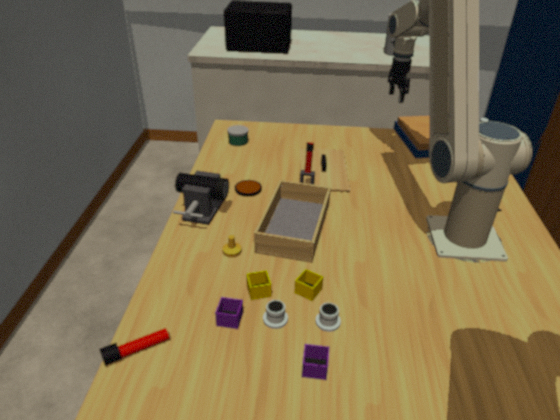

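Side view: the yellow covers are at (259,285) and (309,284). The purple look-alikes, to be left alone, are at (230,313) and (316,361). The silver adapters are at (276,314) and (329,317), and a tin at (238,135) is not part of the job. The brass knob is at (231,247), the filter at (248,188), the box around (293,220), the lid near (340,165), and the red arm at (309,155). I choose the 2 yellow covers and the 2 silver adapters. Next I'll get coarse positions and close wrist views.

```bash
python3 - <<'E'
from h import *
c=shot("side")
print("covers",onplane(c,[(259,283),(309,282)],.04));print("adp",onplane(c,[(276,309),(329,310)],.05),onplane(c,[(276,318),(329,321)],.01))
print("purple",onplane(c,[(230,313),(316,361)],.04))
b=onplane(c,[(291,185),(330,190),(257,240),(312,248)],.08);print("box",b)
print("lid",onplane(c,[(323,162)],.03),onplane(c,[(309,145)],.2),"knob",onplane(c,[(231,249)],.01),"filter",onplane(c,[(248,188)],.01))
s=shot("scene")
print("scene box",onplane(s,[(207,230),(243,264),(316,216),(281,196)],.08))
print("lid",onplane(s,[(85,300),(121,327),(213,267),(180,250)],.016))
print("adp",onplane(s,[(314,166),(343,180)],.05),"cov",onplane(s,[(306,186),(338,199)],.04))
E
```

```text
covers [[0.64711455 0.32132165]
 [0.50863256 0.30374756]]
adp [[0.59100997 0.42419854]
 [0.45417675 0.41476749]] [[0.59095175 0.41826904]
 [0.45101354 0.41570182]]
purple [[0.70863918 0.4398658 ]
 [0.48454589 0.57031934]]
box [[ 0.58723069 -0.14373211]
 [ 0.45010516 -0.12558666]
 [ 0.66910882  0.1803562 ]
 [ 0.50500741  0.2015435 ]]
lid [[ 0.47225841 -0.41825593]] [[ 0.53258581 -0.22235493]] knob [[0.75569427 0.14527312]] filter [[ 0.75126492 -0.21899955]]
scene box [[ 0.47611434 -0.15666601]
 [ 0.67310381 -0.18662843]
 [ 0.69070636  0.13489412]
 [ 0.53001311  0.13841415]]
lid [[ 0.38918129 -0.55758576]
 [ 0.55108108 -0.54284938]
 [ 0.56430042 -0.21642345]
 [ 0.42598877 -0.23702547]]
adp [[0.46746713 0.39788902]
 [0.60805264 0.39737365]] cov [[0.52146137 0.28606269]
 [0.65817102 0.30211433]]
```

```bash
cat >> h.py <<'E'
def ori(yaw,tilt=0.):
    """tool down, tool x at world angle yaw; tilt>0 leans hand back toward -x_tool, fingers point to +x_tool (rotation about tool y)"""
    return (R.from_euler('z',yaw)*R.from_euler('x',np.pi)*R.from_euler('y',tilt)).as_rotvec()
E
python3 - <<'E'
from h import *
print(R.from_rotvec(ori(0,.5)).as_matrix().round(2).tolist())
print("q",m.solve_ik([.55,.34,.33],ori(0)),m.solve_ik([.55,.34,.33],ori(1.57)),m.solve_ik([.55,.34,.33],ori(.5)))
m.move_to([.48,-.4,.38],ori(0)); shot("wrist","lid.png")
m.move_to([.56,-.0,.42],ori(0)); shot("wrist","box.png")
m.move_to([.50,.36,.35],ori(0)); shot("wrist","parts.png")
print(m.get_time())
E
python3 -c "
import cv2,numpy as np
cv2.imwrite('pics/lb.png',cv2.resize(np.hstack([cv2.imread('pics/lid.png'),cv2.imread('pics/box.png')]),(800,300)))"
```

```text
[[0.88, 0.0, 0.48], [-0.0, -1.0, 0.0], [0.48, -0.0, -0.88]]
q [ 5.35276510e-01  3.82925273e-01  1.50699666e+00 -4.44089210e-16
  1.25167072e+00  2.10607284e+00] [ 5.35276510e-01  3.82925273e-01  1.50699666e+00 -4.44089210e-16
  1.25167072e+00  5.36072837e-01] [0.53527651 0.38292527 1.50699666 0.         1.25167072 1.60607284]
4.6833
```

View pics/lb.png

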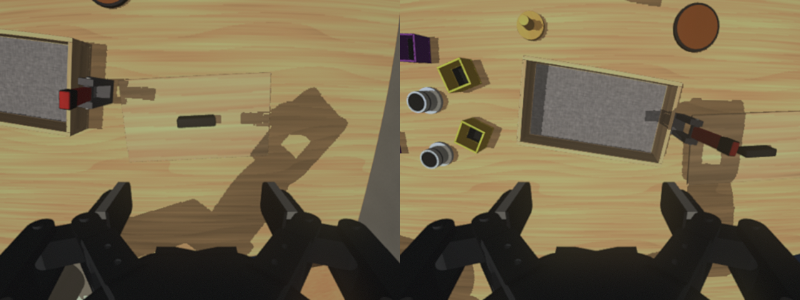

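View pics/parts.png

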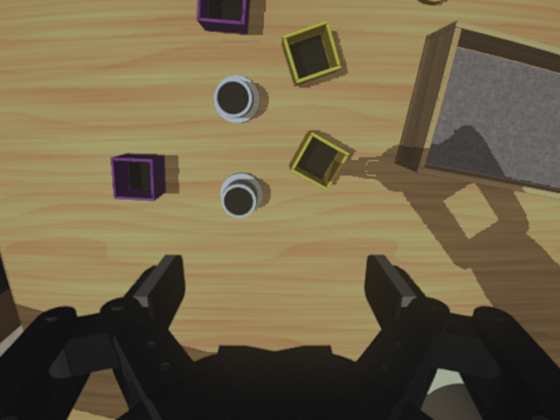

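The parts view shows yellow covers at (312,53) and (320,160), silver adapters at (236,98) and (240,195), and purple look-alikes at (223,12) and (138,177). The choice stands, and this is the close check. Next are close measurements.

```bash
cat >> h.py <<'E'
def hsv(c): return cv2.cvtColor(c["image"],cv2.COLOR_RGB2HSV)
def yellow(c):
    """contours of yellow blobs (big enough), pixel"""
    h=hsv(c); k=((h[...,0]>25)&(h[...,0]<36)&(h[...,1]>150)&(h[...,2]>60)).astype(np.uint8)
    k=cv2.morphologyEx(k,cv2.MORPH_CLOSE,np.ones((5,5)))
    cs,_=cv2.findContours(k,cv2.RETR_EXTERNAL,cv2.CHAIN_APPROX_NONE)
    return [q.reshape(-1,2) for q in cs if cv2.contourArea(cv2.convexHull(q))>600]
def rect(c,pix,z):
    p=onplane(c,pix,z).astype(np.float32)*1000
    (cx,cy),(w,h),a=cv2.minAreaRect(p)
    return np.array([cx,cy])/1000,(w,h),a
def bores(c):
    h=hsv(c);k=((h[...,2]<55)).astype(np.uint8);out=[]
    cs,_=cv2.findContours(k,cv2.RETR_LIST,cv2.CHAIN_APPROX_NONE)
    for q in cs:
        A=cv2.contourArea(q)
        if A<300 or len(q)<20: continue
        e=cv2.fitEllipse(q); 
        if abs(np.pi*e[1][0]*e[1][1]/4/A-1)>.08 or min(e[1])/max(e[1])<.8: continue
        p=onplane(c,[e[0]],.05)[0]; ring=cv2.dilate(cv2.drawContours(np.zeros(k.shape,np.uint8),[q],-1,1,-1),np.ones((9,9)))-cv2.drawContours(np.zeros(k.shape,np.uint8),[q],-1,1,-1)
        out.append((p,e[0],e[1],h[...,1][ring>0].mean(),h[...,2][ring>0].mean()))
    return out
E
python3 - <<'E'
from h import *
c=shot("wrist")
for q in yellow(c): print(q.mean(0),rect(c,q,.05))
for b in bores(c): print(b)
hs=hsv(c); print(hs[53-28:53+30:3,312].tolist())
im=cv2.imread("pics/box.png");cv2.imwrite("pics/boxz.png",cv2.resize(im[60:250,150:420],None,fx=2.9,fy=2.9,interpolation=cv2.INTER_CUBIC))
E
```

```text
[316.10441767 158.99598394] (array([0.50986588, 0.29786621]), (59.45812225341797, 57.748844146728516), 61.6751823425293)
[311.15730337  52.08426966] (array([0.64810889, 0.31206073]), (59.71493911743164, 59.712257385253906), 18.579875946044922)
(array([0.453819  , 0.41057528]), (237.94219970703125, 200.89138793945312), (24.449480056762695, 26.244972229003906), np.float64(22.720833333333335), np.float64(138.45416666666668))
(array([0.59361263, 0.41315321]), (232.4066162109375, 97.52156066894531), (28.534263610839844, 29.84937286376953), np.float64(23.362132352941178), np.float64(144.12316176470588))
[[29, 138, 155], [26, 161, 138], [22, 152, 72], [22, 153, 75], [21, 105, 51], [20, 89, 43], [24, 73, 49], [19, 73, 49], [19, 73, 49], [19, 71, 50], [21, 74, 48], [21, 74, 48], [21, 69, 48], [19, 73, 49], [21, 71, 50], [21, 70, 51], [27, 112, 66], [32, 153, 168], [22, 149, 77], [17, 113, 102]]
```

View pics/boxz.png

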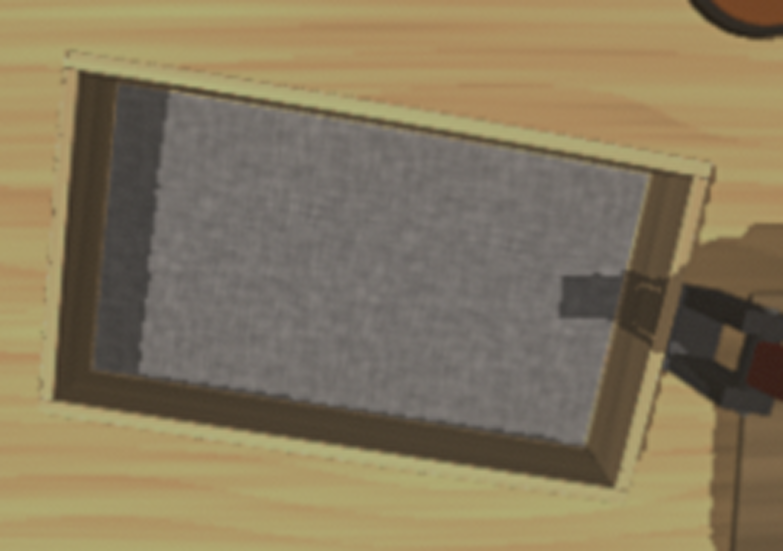

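The zoomed box crop shows the outer rim corners at (67,52), (713,164), (622,492) and (41,398).

```bash
python3 - <<'E'
from h import *
c=shot("wrist")
T=np.eye(4);T[:3,:3]=R.from_rotvec(ori(0)).as_matrix();T[:3,3]=[.56,0,.42];c["cam_to_world"]=T@np.array(c["mount"])
px=np.array([(67,52),(713,164),(622,492),(41,398)])/2.9+[150,60]
p=onplane(c,px,.08);print(p,[np.linalg.norm(p[i]-p[i-1]) for i in range(4)],p.mean(0))
y=(p[0]-p[1])+(p[3]-p[2]);x=(p[0]-p[3])+(p[1]-p[2]);print("yaw y",np.degrees(np.arctan2(-y[0],y[1])),"x",np.degrees(np.arctan2(x[1],x[0])))
np.save("box.npy",[*p.mean(0),np.arctan2(-y[0],y[1])])
# IK feasibility of tilts
bx,by,th=np.load("box.npy")
def ok(p,yaw,t):
    q=m.solve_ik(p,ori(yaw,t)); return q is not None
print("IK tilt grid over parts area, per yaw: ")
for P in ([.65,.31,.06],[.51,.30,.06],[.60,.22,.06],[bx,by-.08,.06],[bx,by-.08,.2],[.5,.4,.2]):
    for t in (30,45,60,-30,-45,-60):
        print(P,t,[y for y in range(-180,180,15) if ok(P,np.radians(y),np.radians(t))])
E
```

```text
[[ 0.68229149  0.14261627]
 [ 0.6290414  -0.17758225]
 [ 0.45342298 -0.14462815]
 [ 0.5078621   0.17148232]] [np.float64(0.17680175718413102), np.float64(0.324596156314098), np.float64(0.1786835230915573), np.float64(0.32076384302816613)] [ 0.56815449 -0.00202795]
yaw y -9.605742583268592 x -10.015442015163067
IK tilt grid over parts area, per yaw: 
[0.65, 0.31, 0.06] 30 [-180, -165, -150, -135, -120, -105, -90, -75, 15, 30, 45, 60, 75, 90, 105, 120, 135, 150, 165]
[0.65, 0.31, 0.06] 45 [-180, -165, -150, -135, -120, -105, -90, -75, -60, -45, -30, 0, 15, 30, 45, 60, 75, 90, 105, 120, 135, 150, 165]
[0.65, 0.31, 0.06] 60 [-180, -165, -150, -135, -120, -105, -90, -75, -60, -45, -15, 0, 15, 30, 45, 60, 75, 90, 105, 120, 135, 150, 165]
[0.65, 0.31, 0.06] -30 [-180, -165, -150, -60, -45, -30, -15, 0, 15, 30, 45, 60, 75, 90, 105, 120, 135, 150, 165]
[0.65, 0.31, 0.06] -45 [-180, -165, -150, -135, -120, -105, -90, -75, -60, -45, -30, -15, 0, 15, 30, 45, 60, 75, 90, 105, 120, 135, 150]
[0.65, 0.31, 0.06] -60 [-180, -165, -150, -135, -120, -105, -90, -75, -60, -45, -30, -15, 0, 15, 30, 45, 60
[... 3731 characters left out ...]
0.5, 0.4, 0.2] 30 [-180, -165, -150, -135, -120, -105, -90, -75, 30, 45, 60, 75, 90, 105, 120, 135, 150, 165]
[0.5, 0.4, 0.2] 45 [-180, -165, -150, -135, -120, -105, -90, -75, -60, -45, 30, 45, 60, 75, 90, 105, 120, 135, 150, 165]
[0.5, 0.4, 0.2] 60 [-180, -165, -150, -135, -120, -105, -90, -75, -60, -45, -30, 15, 30, 45, 60, 75, 90, 105, 120, 135, 150, 165]
[0.5, 0.4, 0.2] -30 [-180, -165, -150, -135, -30, -15, 0, 15, 30, 45, 60, 75, 90, 105, 120, 135, 150, 165]
[0.5, 0.4, 0.2] -45 [-150, -135, -60, -45, -30, -15, 0, 15, 30, 45, 60, 75, 90, 105, 120, 135, 150, 165]
[0.5, 0.4, 0.2] -60 [-165, -150, -135, -120, -105, -90, -75, -60, -45, -30, -15, 0, 15, 30, 45, 60, 75, 90, 105, 120, 135, 150]
```

```bash
cat >> h.py <<'E'
bx,by,th=np.load("box.npy")
D=np.radians
def boxw(x,y): return np.array([bx+np.cos(th)*x-np.sin(th)*y,by+np.sin(th)*x+np.cos(th)*y])
def tcp(P,yaw,t,back=0.):
    """TCP position for grasp point P, retreated by back along the tool axis"""
    z=R.from_rotvec(ori(yaw,t)).as_matrix()[:,2]
    return np.array(P,float)-(.003+back)*z
def go(P,yaw,t=0.,back=0.,line=False,rate=.15):
    o=ori(yaw,t);p=tcp(P,yaw,t,back)
    if line: m.servo_line(p,o,rate=rate)
    else: m.move_to(p,o)
def ik(P,yaw,t=0.,back=0.): return m.solve_ik(tcp(P,yaw,t,back),ori(yaw,t))
def settle(n=10,thr=3.,step=.001):
    """creep down until the contact force rises"""
    m.hold(.1);f0=m.get_contact_force()[2]
    for i in range(n):
        p=np.array(m.get_position());p[2]-=step;m.servo_line(p,rate=.02)
        if m.get_contact_force()[2]-f0>thr: break
    return i+1,m.get_contact_force()[2]-f0
LOOK=[.50,.36,.35]
def look(save=None):
    m.move_to(LOOK,ori(0));m.hold(.1);return shot("wrist",save)
S=np.array([.41,.10]);YB=th+np.pi/2
E
python3 - <<'E'
from h import *
for nm,P,y,t,b in [("pick1",[.648,.312,.032],D(108.6),D(45),0),("pick1b",[.648,.312,.032],D(108.6),D(45),.08),("pick2",[.51,.298,.032],D(61.7),D(45),0),
  ("S-45hi",[*S,.15],YB,D(-45),0),("S-45",[*S,.03],YB,D(-45),0),("S-45b",[*S,.03],YB,D(-45),.1),("S60b",[*S,.03],YB,D(60),.1),("S60",[*S,.03],YB,D(60),0),("S60hi",[*S,.2],YB,D(60),0),
  ("B1hi",[*boxw(0,-110e-3),.2],YB,D(-30),0),("B1",[*boxw(0,-.110),.04],YB,D(-30),0),("B2",[*boxw(0,-.04),.04],YB,D(-30),0)]:
    q=ik(P,y,t,b);print(nm,None if q is None else np.round(q,2))
E
```

```text
pick1 [ 0.15  0.94  1.47  0.89  1.11 -0.74]
pick1b [ 0.08  0.87  1.45  0.82  1.21 -0.71]
pick2 [ 0.26  0.76  2.13  2.09  0.64 -1.26]
S-45hi [ 0.57  0.58  1.93 -0.58  1.28  1.09]
S-45 [ 0.57  0.8   1.92 -0.63  1.1   1.22]
S-45b [ 0.66  0.71  1.82 -0.52  1.29  1.15]
S60b [-0.6   0.78  2.15  1.05  1.14 -1.36]
S60 [-0.39  0.91  2.18  1.31  1.06 -1.5 ]
S60hi [-0.39  0.48  2.22  1.14  1.19 -1.11]
B1hi [ 0.03  0.47  1.8  -0.59  1.07  0.54]
B1 [ 0.03  0.73  1.84 -0.72  0.83  0.76]
B2 [ 0.15  0.74  1.79 -0.66  0.9   0.81]
```

```bash
cat >> h.py <<'E'
def step1(near):
    c=look()
    cand=[rect(c,q,.05) for q in yellow(c)]
    p,wh,a=min(cand,key=lambda r:np.linalg.norm(r[0]-near));print("cover",p,wh,a)
    assert min(wh)>50 and max(wh)<70
    yaw=min([D(a)+k*np.pi/2 for k in range(-4,5)],key=lambda v:abs(v-YB))
    P=[*p,.032]
    m.command_gripper(.085)
    go(P,yaw,D(45),.12);go(P,yaw,D(45),line=True,rate=.1)
    m.command_gripper(.05,25);print("w",m.get_width(),m.get_grip_force())
    go([*p,.17],yaw,D(45),line=True)
    go([*S,.17],YB,D(-45));go([*S,.04],YB,D(-45),line=True)
    print(settle(14));m.command_gripper(.085);go([*S,.034],YB,D(-45),.1,line=True)
    m.move_to([S[0]-.03,S[1],.38],ori(YB))
E
python3 - <<'E'
from h import *
step1(np.array([.648,.312]));m.hold(.1);shot("wrist","s1.png");print(m.get_time())
E
```

```text
cover [0.64798199 0.31193719] (59.54949951171875, 59.628353118896484) 18.420259475708008
w 0.059969469421249214 27.48819351196289
(11, np.float64(9.325810801056221))
18.3917
```

View pics/s1.png

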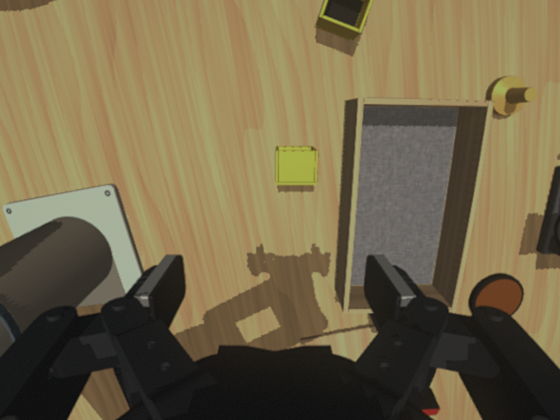

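The picture shows the cover lying on its side at (296,166) with its mouth toward +y. Next I'll regrasp it and turn it into the box.

```bash
cat >> h.py <<'E'
def step2(slot_y):
    c=shot("wrist");q=min(yellow(c),key=lambda q:np.linalg.norm(onplane(c,q,.06).mean(0)-S))
    p,wh,a=rect(c,q,.06);print("side cover",p,wh,a)
    yaw=min([D(a)+k*np.pi/2 for k in range(-4,5)],key=lambda v:abs(v-YB))
    # grasp 22 mm from the closed end (which faces -xh): cover centre is 25 mm
    P=np.array([*(p-.003*np.array([np.cos(yaw),np.sin(yaw)])),.031])
    go(P,yaw,D(60),.12);go(P,yaw,D(60),line=True,rate=.1)
    m.command_gripper(.05,25);print("w",m.get_width(),m.get_grip_force())
    go(P+[0,0,.17],yaw,D(60),line=True)
    B=boxw(0,slot_y)
    go([*B,.19],YB,D(-30));go([*B,.046],YB,D(-30),line=True,rate=.12)
    print(settle(16));print(m.get_position());m.command_gripper(.085);go([*B,.04],YB,D(-30),.12,line=True)
E
python3 - <<'E'
from h import *
step2(-.112)
m.move_to([.54,-.03,.42],ori(0));m.hold(.1);shot("wrist","b1.png");print(m.get_time())
E
```

```text
side cover [0.40952435 0.09553783] (51.922977447509766, 55.960548400878906) 80.45521545410156
w 0.05981342745435918 26.546318382024765
(13, np.float64(9.57070158943418))
[ 0.54982752 -0.11101355  0.03669988]
31.75
```

View pics/b1.png

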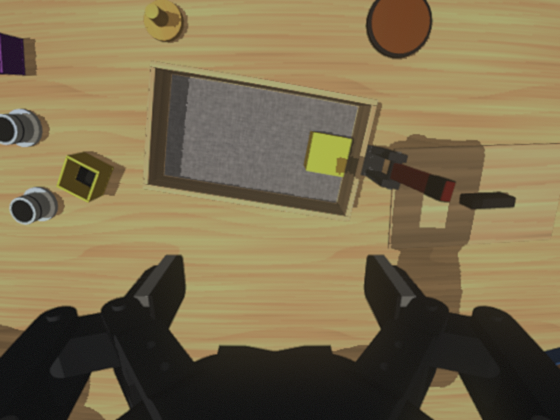

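The first cover stands mouth-down in the box at (329,152). Next is cover 2.

```bash
python3 - <<'E'
from h import *
c=shot("wrist")
q=max([q for q in yellow(c)],key=lambda q:q[:,0].mean());p=rect(c,q,.058);print("placed",p,"want",boxw(0,-.112))
step1(np.array([.51,.298]));m.hold(.1);step2(-.040)
m.move_to([.54,-.03,.42],ori(0));m.hold(.1);c=shot("wrist","b2.png")
for q in yellow(c): print(rect(c,q,.058))
print(m.get_time())
c=look()
for b in bores(c): print(b[0])
E
```

```text
placed (array([ 0.54964813, -0.11302916]), (60.639713287353516, 58.43224334716797), 80.1877212524414) want [ 0.54946533 -0.11245764]
cover [0.50984961 0.29787701] (59.468360900878906, 57.64356994628906) 61.78034591674805
w 0.05951553069947475 27.535002529621124
(11, np.float64(6.0369224122014415))
side cover [0.40950717 0.09540295] (51.91836929321289, 56.200233459472656) 80.44560241699219
w 0.059647825854205166 26.48269470781088
(13, np.float64(10.184131284146591))
[ 0.56198922 -0.03998053  0.03691532]
(array([ 0.54968646, -0.11310379]), (61.0148811340332, 58.62742233276367), 79.7756118774414)
(array([ 0.56176691, -0.04316341]), (56.62588119506836, 58.162391662597656), 80.4111099243164)
60.7083
[0.45390164 0.41050087]
[0.59363179 0.41310594]
```

View pics/b2.png

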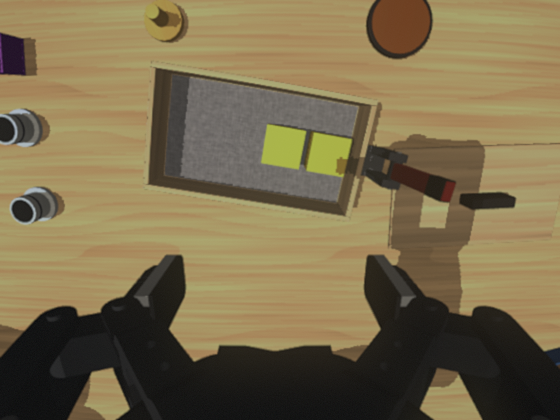

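Both covers are in, mouth-down, at (284,146) and (329,152). Next are the adapters.

```bash
python3 - <<'E'
from h import *
for sy in (.036,.110):
    c=look();bs=[b for b in bores(c) if b[3]<60 and b[0][1]>.22]
    p=min(bs,key=lambda b:b[0][0])[0] ;print("adapter",p,len(bs))
    go([*p,.16],YB);go([*p,.036],YB,line=True,rate=.15)
    m.command_gripper(.04,40);print("w",m.get_width())
    go([*p,.19],YB,line=True,rate=.25)
    B=boxw(0,sy);go([*B,.19],YB);go([*B,.052],YB,line=True)
    print(settle(14));m.command_gripper(.085);go([*B,.18],YB,line=True,rate=.25)
c=look("after.png");print(len(yellow(c)),[b[0] for b in bores(c)])
m.move_to([.54,-.03,.42],ori(0));m.hold(.1);shot("wrist","b3.png")
m.move_to([.46,-.4,.30],ori(0));m.hold(.1);c=shot("wrist","lid2.png")
h=hsv(c);k=(h[...,2]<45).astype(np.uint8);k[270:]=0
for q in cv2.findContours(k,cv2.RETR_EXTERNAL,cv2.CHAIN_APPROX_NONE)[0]:
    if cv2.contourArea(q)>300: print(q.reshape(-1,2).mean(0),rect(c,q.reshape(-1,2),.056))
print(m.get_time())
cv2.imwrite("pics/m3.png",cv2.resize(np.hstack([cv2.imread("pics/b3.png"),cv2.imread("pics/lid2.png")]),(800,300)))
E
```

```text
adapter [0.45396256 0.41046581] 2
w 0.04909822999687755
(9, np.float64(12.219102920318125))
adapter [0.59361029 0.41311618] 1
w 0.04915459850754401
(9, np.float64(9.619171232707432))
1 [array([0.57412294, 0.02606665]), array([0.58709291, 0.10099301])]
[ 43.12781955 118.2481203 ] (array([ 0.53115808, -0.12743821]), (45.31553649902344, 45.006168365478516), 11.093382835388184)
[111.53333333 116.01666667] (array([ 0.52856525, -0.2105237 ]), (56.15786361694336, 59.63465881347656), 83.919921875)
88.1667
```

View pics/m3.png

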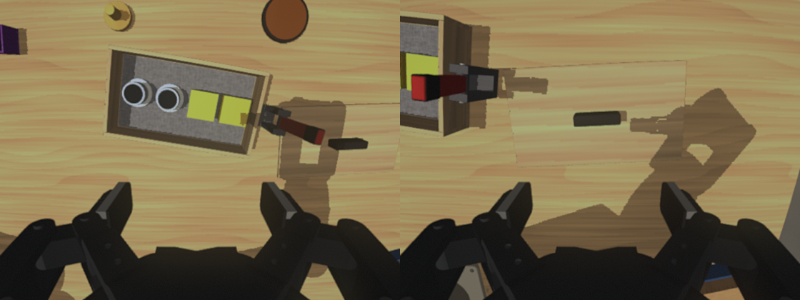

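All four items are in the box: adapters at (133,93) and (167,97) of the left half, covers next to them. The lid's grip is at about (276,166) in the lid picture.

```bash
cat >> h.py <<'E'
def grip(c,near,z=.056):
    u,v=project(c,[*near,z-.02])[0].astype(int);print("px",u,v)
    h=hsv(c);k=(h[...,2]<58).astype(np.uint8);best=None
    r=np.zeros_like(k);r[max(v-70,0):min(v+70,275),max(u-100,0):u+100]=1;k&=r
    k=cv2.morphologyEx(k,cv2.MORPH_CLOSE,np.ones((3,3)))
    q=min(cv2.findContours(k,cv2.RETR_EXTERNAL,cv2.CHAIN_APPROX_NONE)[0],key=lambda q:np.linalg.norm(q.reshape(-1,2).mean(0)-[u,v])-(100 if cv2.contourArea(q)>400 else 0))
    return q.reshape(-1,2),rect(c,q.reshape(-1,2),z)
E
python3 - <<'E'
from h import *
c=shot("wrist")
n=onplane(c,[(276,166)],.04)[0];q,r=grip(c,n);print(n,r)
m.move_to([r[0][0]-.07,r[0][1],.25],ori(0));m.hold(.1);c=shot("wrist","g.png");q,r=grip(c,r[0]);print(r, q.min(0),q.max(0))
px=np.array([(153,94),(402,85),(398,221),(164,228)])
h=hsv(c);print(h[q[:,1].min()-10:q[:,1].max()+10:2,int(q[:,0].mean()),2].tolist())
E
```

```text
px 275 165
[ 0.46984142 -0.40143589] (array([ 0.47283569, -0.40023773]), (21.152021408081055, 76.25858306884766), 2.7987608909606934)
px 273 116
(array([ 0.4697981 , -0.40080215]), (17.882274627685547, 77.28392028808594), 2.873034715652466) [235 109] [313 130]
[163, 164, 163, 164, 167, 127, 50, 53, 54, 53, 52, 54, 51, 52, 51, 50, 159, 166, 173, 170, 165]
```

View pics/g.png

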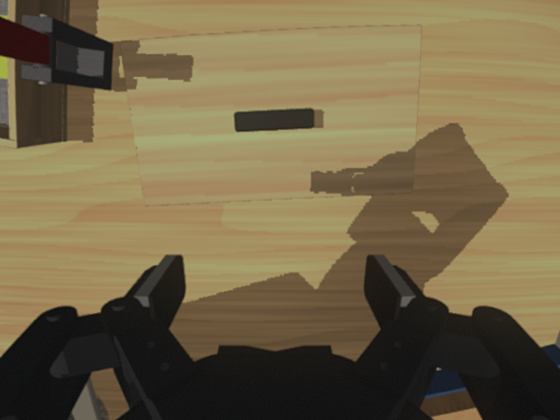

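```bash
python3 - <<'E'
from h import *
c=shot("wrist")
p=onplane(c,[(125,40),(421,26),(413,189),(145,205)],.016);print(p,p.mean(0),[np.linalg.norm(p[i]-p[i-1]) for i in range(4)])
y=p[0]-p[1]+p[3]-p[2];print(np.degrees(np.arctan2(-y[0],y[1])))
im=cv2.imread("pics/b3.png");a=im[60:225,140:380]
cv2.imwrite("pics/b3z.png",cv2.resize(a,None,fx=3.3,fy=3.3,interpolation=cv2.INTER_CUBIC))
E
```

```text
[[ 0.55522744 -0.2411284 ]
 [ 0.56913589 -0.55804407]
 [ 0.39013322 -0.56804238]
 [ 0.37071254 -0.24422085]] [ 0.47130227 -0.40285892] [np.float64(0.18454080982804702), np.float64(0.31722072989436617), np.float64(0.17928168997521446), np.float64(0.3244033690520591)]
2.9776626171279945
```

View pics/b3z.png

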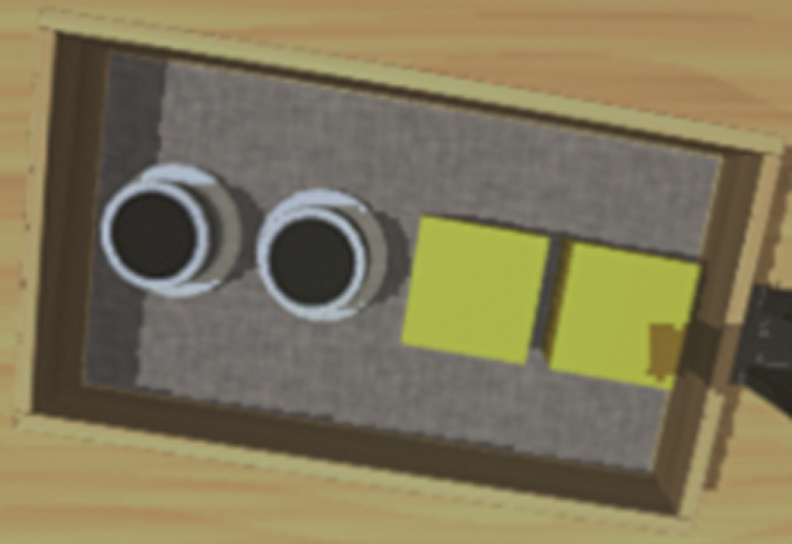

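The crop shows the outer corners at (44,10), (783,150), (686,520) and (16,425). All the contents stay below the rim.

```bash
python3 - <<'E'
from h import *
c=shot("wrist")
T=np.eye(4);T[:3,:3]=R.from_rotvec(ori(0)).as_matrix();T[:3,3]=[.54,-.03,.42];c["cam_to_world"]=T@np.array(c["mount"])
p=onplane(c,np.array([(44,10),(783,150),(686,520),(16,425)])/3.3+[140,60],.08)
y=(p[0]-p[1])+(p[3]-p[2]);x=(p[0]-p[3])+(p[1]-p[2])
print([np.linalg.norm(p[i]-p[i-1]) for i in range(4)],p.mean(0),np.degrees(np.arctan2(-y[0],y[1])),np.degrees(np.arctan2(x[1],x[0])),[bx,by,np.degrees(th)])
# ik for lid carry
for P,yw in (([.470,-.402,.042],D(92.9)),([.46,-.46,.36],D(92.9)),([bx,by,.36],YB),([bx,by,.114],YB)): print(np.round(ik(P,yw),2))
E
```

```text
[np.float64(0.18396967220328167), np.float64(0.3234554550854494), np.float64(0.17336162442463973), np.float64(0.32050345501400535)] [ 0.56563927 -0.00382322] -9.482896093544088 -10.266843605663501 [np.float64(0.5681544931237539), np.float64(-0.0020279530589574282), np.float64(-9.605742583268592)]
[-0.73  0.7   1.74  0.    0.71 -0.78]
[-0.8   0.36  1.46  0.    1.32 -0.85]
[-0.02  0.23  1.64  0.    1.27  0.14]
[-0.02  0.53  1.84  0.    0.77  0.14]
```

```bash
python3 - <<'E'
from h import *
np.save("box.npy",[.5669,-.0029,D(-9.8)])
E
python3 - <<'E'
from h import *
L=[.4705,-.4015];yl=D(92.9)
go([*L,.16],yl);go([*L,.042],yl,line=True,rate=.1)
m.command_gripper(.010,100);print("w",m.get_width(),m.get_grip_force(),m.get_position(),m.get_contact_force())
go([*L,.07],yl,line=True,rate=.1);m.hold(.2);print("lift",m.get_contact_force())
go([.46,-.47,.36],yl,line=True,rate=.2)
go([bx,by,.36],YB,line=True,rate=.2)
go([bx,by,.135],YB,line=True,rate=.15);m.hold(.3)
shot("side","l1.png");shot("scene","l2.png")
f0=m.get_contact_force()[2];print(f0,m.get_width())
for i in range(30):
    p=np.array(m.get_position());p[2]-=.001;m.servo_line(p,rate=.02);f=m.get_contact_force()[2]-f0
    if f>6: break
print("z grasp",m.get_position(),f,m.get_torque(),m.get_time())
E
```

```text
w 0.018598680824697678 98.46391439437866 [ 0.47079626 -0.40164978  0.04538015] [-0.18338998  1.03377538  4.25608973]
lift [ 0.45186176  0.2552611  -4.86745078]
-3.81257740092695 0.018621778137880424
z grasp [ 0.56587603 -0.00285726  0.11735564] 9.839001213149192 [ 0.00071709  0.46562276 -0.09817177] 104.0667
```

The contact height of 0.1174 is exactly the seated height. I'll release the lid and check it.

```bash
python3 - <<'E'
from h import *
m.command_gripper(.06);m.hold(.2)
p=np.array(m.get_position());p[2]=.30;m.servo_line(p,rate=.2)
m.move_to([.49,-.05,.42],ori(0));m.hold(.1);shot("wrist","lidon.png");m.command_gripper(0.0)
c=shot("side","s2.png");h=hsv(c)
k=(((h[...,0]<8)|(h[...,0]>172))&(h[...,1]>150)&(h[...,2]>60)).astype(np.uint8)
for q in cv2.findContours(k,cv2.RETR_EXTERNAL,cv2.CHAIN_APPROX_NONE)[0]:
    if cv2.contourArea(q)>30: print(cv2.boundingRect(q))
for a in (1.62,1.7,1.78,1.85):
    b=boxw(0,-.205+.115*np.cos(a));print(a,project(c,[[*b,.0965+.115*np.sin(a)]]))
print(m.get_time())
a=cv2.resize(cv2.imread("pics/s2.png")[110:290,200:400],(467,420))
cv2.imwrite("pics/m4.png",cv2.resize(np.hstack([cv2.imread("pics/lidon.png"),a]),(800,327)))
E
```

```text
(117, 329, 52, 29)
(305, 151, 7, 22)
1.62 [[309.52340718 143.60552629]]
1.7 [[310.02935038 142.68378878]]
1.78 [[310.51351905 141.97122893]]
1.85 [[310.9169118  141.52085366]]
107.7917
```

View pics/m4.png

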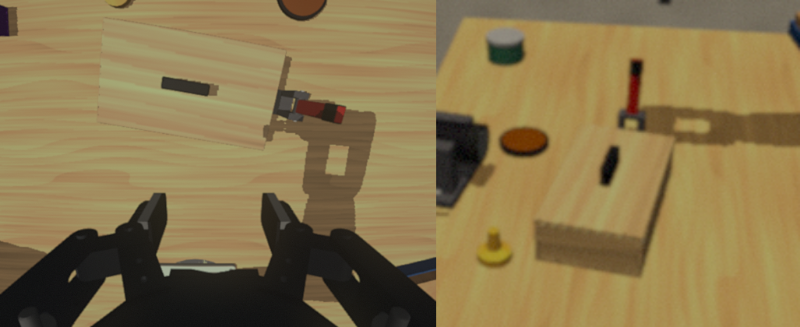

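The lid sits square and flush. The red arm still leans outwards, so I'll swing it down now.

```bash
cat >> h.py <<'E'
def arm_tip(a,r=.095):
    y=-.205+r*np.cos(a)-(.007+.011*abs(np.sin(a)))*np.sin(a); z=.0965+r*np.sin(a)+(.007+.011*abs(np.sin(a)))*np.cos(a)
    return np.array([*boxw(0,y),z+.022])
E
python3 - <<'E'
from h import *
o=ori(YB)
A=arm_tip(2.0);U=A.copy();U[:2]=boxw(0,-.29);H=U.copy();H[2]=.36
m.servo_line([.49,-.05,.40],o,rate=.2)
m.move_to(H,o);m.servo_line(U,rate=.15)
log=[];f0=np.array(m.get_contact_force())
for a in np.arange(2.0,-.001,-.1):
    m.servo_line(arm_tip(a),rate=.08);f=np.array(m.get_contact_force())-f0;log.append((round(a,1),*f.round(1)))
    if np.linalg.norm(f)>25: print("stop");break
print(log)
print(settle(8,8.),m.get_position(),arm_tip(0),m.get_time())
p=np.array(m.get_position());p[2]=.30;m.servo_line(p,rate=.15)
m.move_to([.45,-.10,.42],ori(0));m.hold(.1);shot("wrist","e1.png");shot("side","e2.png");shot("scene","e3.png")
a=cv2.resize(cv2.imread("pics/e2.png")[110:290,200:400],(467,420))
cv2.imwrite("pics/m5.png",cv2.resize(np.hstack([cv2.imread("pics/e1.png"),a]),(800,327)))
E
```

```text
[(np.float64(2.0), np.float64(-1.0), np.float64(1.0), np.float64(0.8)), (np.float64(1.9), np.float64(0.6), np.float64(1.3), np.float64(0.6)), (np.float64(1.8), np.float64(0.4), np.float64(1.2), np.float64(0.8)), (np.float64(1.7), np.float64(0.2), np.float64(1.1), np.float64(0.8)), (np.float64(1.6), np.float64(0.5), np.float64(0.9), np.float64(1.0)), (np.float64(1.5), np.float64(-0.0), np.float64(1.6), np.float64(0.5)), (np.float64(1.4), np.float64(0.4), np.float64(1.6), np.float64(1.2)), (np.float64(1.3), np.float64(0.4), np.float64(1.1), np.float64(1.4)), (np.float64(1.2), np.float64(0.3), np.float64(1.5), np.float64(0.8)), (np.float64(1.1), np.float64(-0.4), np.float64(0.6), np.float64(0.5)), (np.float64(1.0), np.float64(0.4), np.float64(1.1), np.float64(1.6)), (np.float64(0.9), np.float64(0.1), np.float64(1.7), np.float64(1.1)), (np.float64(0.8), np.float64(-0.1), np.float64(1.4), np.float64(0.6)), (np.float64(0.7), np.float64(-0.0), np.float64(1.0), np.float64(1.6)), (np.float64(0.6), np.float64(0.1), np.float64(1.1), np.float64(0.7)), (np.float64(0.5), np.float64(-0.1), np.float64(1.1), np.float64(1.2)), (np.float64(0.4), np.float64(-1.1), np.float64(0.4), np.float64(0.7)), (np.float64(0.3), np.float64(-0.0), np.float64(1.7), np.float64(0.2)), (np.float64(0.2), np.float64(-0.1), np.float64(1.1), np.float64(1.0)), (np.float64(0.1), np.float64(-0.4), np.float64(1.7), np.float64(1.9)), (np.float64(-0.0), np.float64(1.1), np.float64(0.6), np.float64(4.3))]
(1, np.float64(9.729966295892485)) [ 0.54899727 -0.11142438  0.125342  ] [ 0.54817696 -0.11129487  0.1255    ] 117.95
```

View pics/m5.png

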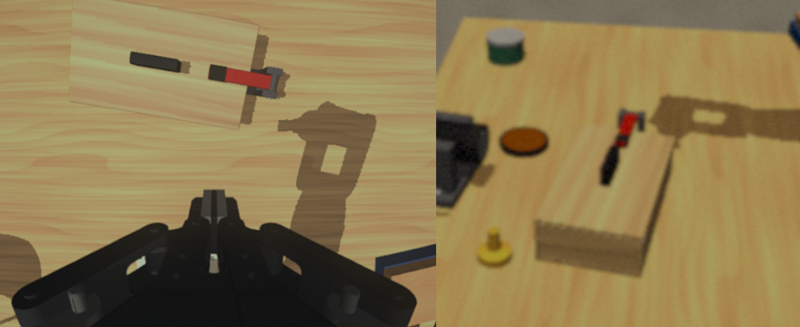

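The red arm lies level over the lid at (240,77), and it met a firm stop at the expected height. The lid is flush, and the filter and knob have not moved.

```bash
python3 -c "
from h import *
print(m.sign_off())"
```

```text
the job is handed in; nothing more can be done
None
```

I handed the job in at about 120 s: both adapters and both yellow covers (mouth-down) are in the box, the lid is seated flush, and the red hold-down arm was then swung fully down; the filter cell and thumb knob were not touched.

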